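Get the doming block out from behind the bench clutter

TASK

I need the steel doming block from the back of the blue-painted tray, but a jar, a ring mandrel and a punch block stand around it: first stand all three on the cork mat, leaving the doming block where it is. With all three on the mat, set the doming block the same way up in the middle of the round rubber pad, and after that put the jar, the mandrel and the punch block each back on the very spot in the tray where it stood at the start. Keep the three upright all the while, and leave the ball vise alone.

Things in the scene. Friction and masses are not known exactly. Their poses are not given: they have to be found in the camera images.
- doming_block: The thing to fetch: a plain steel doming block, a 42 mm cube with one large round hollow (28 mm wide, 10 mm deep) in its top face and smaller round marks on its sides; about 0.55 kg. At the start it stands in the back (far) half of the tray, between the others, its sides roughly parallel to the tray's (within 0.1 rad). Origin: centre of its underside; x and y square to its side faces, z up.
- jar: Upright closed round jar, amber glass with a black screw lid: body 44 mm diameter up to 68 mm, lid 45 mm diameter, 88 mm high in all; about 0.16 kg. Stands in the tray. Origin: centre of its underside, z up.
- mandrel: Upright ring mandrel: slim steel cone on a round wooden foot. Foot 52 mm diameter and 18 mm high; cone 20 mm diameter at the foot tapering to 14 mm at the top, 105 mm high in all; about 0.2 kg. Stands in the tray; can be gripped by the cone. Origin: centre of its underside, z up.
- punch_block: Upright square wooden punch block, 44 x 44 mm and 72 mm high, with four short steel punch ends standing up to 14 mm out of its top (86 mm in all); about 0.2 kg. Stands in the tray, turned up to 0.2 rad from the tray's sides. Origin: centre of its underside; x and y square to its side faces, z up.
- tray: Fixed shallow blue-painted tray, 180 mm (its x) by 200 mm (its y), floor 4 mm thick, lip 10 mm high over the bench. Origin: centre of its underside; its x points away from the robot, to its back edge. The doming block stands about at x 45 mm, y 0. The jar, mandrel and punch block stand, in an order that changes, one to its left (about x 50, y 62 mm), one to its right (x 50, y -62) and one in front of it (x -20, y 0), each within 4 mm of that.
- mat: Fixed cork mat, the side area: 240 mm (its x) by 140 mm (its y), 4 mm thick, to one side of the tray. Room for three things in a row along x. Origin: centre of its underside.
- pad: Fixed round black rubber bench pad, 110 mm diameter, 10 mm thick, on the other side of the tray; the doming block goes in its middle. Origin: centre of its underside.
- vise: Bystander: heavy engraver's ball vise, white round base 100 mm diameter, dark ball and steel jaws, 86 mm high, beyond the tray. Leave it alone. Origin: centre of its underside.
Things that resemble listed ones, but are neither listed nor needed, are in the scene too. What is shaped like the punch_block but turquoise or yellow is not meant.

How it is judged (in metres and radians):
On the way, in this order (a step that is already met when the one before it is completed fails the run):
1. the jar, the mandrel and the punch block all stand upright and released on the cork mat, and the doming block is still in its place in the tray (x of jar in the frame of mat between -0.12 and 0.12 m and y of jar in the frame of mat between -0.07 and 0.07 m and z of jar in the frame of mat between 0 and 0.01 m and angle between each of jar, mandrel, punch_block's own z axis and vertical below 0.1 rad and contact force between each of jar, mandrel, punch_block and the fingers below 0.2 N and linear speed of each of jar, mandrel, punch_block below 0.02 m/s and x of mandrel in the frame of mat between -0.12 and 0.12 m and y of mandrel in the frame of mat between -0.07 and 0.07 m and z of mandrel in the frame of mat between 0 and 0.01 m and x of punch_block in the frame of mat between -0.12 and 0.12 m and y of punch_block in the frame of mat between -0.07 and 0.07 m and z of punch_block in the frame of mat between 0 and 0.01 m and distance of doming_block from where it was at the start of the episode below 0.015 m), for 0.2 s.
2. the doming block stands released in the middle of the rubber pad while the other three still stand on the mat (horizontal distance between doming_block and pad below 0.015 m and z of doming_block in the frame of pad between 0.005 and 0.016 m and angle between each of doming_block, jar, mandrel, punch_block's own z axis and vertical below 0.1 rad and contact force between doming_block and the fingers below 0.2 N and linear speed of doming_block below 0.02 m/s and x of jar in the frame of mat between -0.12 and 0.12 m and y of jar in the frame of mat between -0.07 and 0.07 m and z of jar in the frame of mat between 0 and 0.01 m and x of mandrel in the frame of mat between -0.12 and 0.12 m and y of mandrel in the frame of mat between -0.07 and 0.07 m and z of mandrel in the frame of mat between 0 and 0.01 m and x of punch_block in the frame of mat between -0.12 and 0.12 m and y of punch_block in the frame of mat between -0.07 and 0.07 m and z of punch_block in the frame of mat between 0 and 0.01 m), for 0.2 s.
At the end, for the whole second after the job is handed in: The doming block stands right way up on the rubber pad, its centre within 15 mm of the pad's centre; the jar, the mandrel and the punch block each stand upright in the tray within 15 mm of where they were at the start; all are released and at rest (horizontal distance between doming_block and pad below 0.015 m and z of doming_block in the frame of pad between 0.005 and 0.016 m and angle between each of doming_block, jar, mandrel, punch_block's own z axis and vertical below 0.1 rad and contact force between each of doming_block, jar, mandrel, punch_block and the fingers below 0.2 N and linear speed of each of doming_block, jar, mandrel, punch_block below 0.02 m/s and distance of each of jar, mandrel, punch_block from where it was at the start of the episode below 0.015 m); the robot touches nothing.
It fails at once if the ball vise is moved more than 20 mm (distance of vise from where it was at the start of the episode above 0.02 m).
It fails at once if the jar, the mandrel or the punch block is tipped over (more than 0.7 rad) (angle between any of jar, mandrel, punch_block's own z axis and vertical above 0.7 rad).
It also fails if it takes over 136 s, if anything falls off the work surface, if the arm or the gripper's body presses on something with over 40 N, if the wrist force passes 120 N, or if a joint passes its speed limit or range.

ROBOT

A 6-joint arm with a two-finger parallel gripper is mounted at the origin on the work surface. World frame = base frame: x ahead of the robot, y to its left, z up, the work surface at z = 0. Lengths are in m, angles in degrees, forces in N, time in s.
With the tool pointing down it reaches from about 0.3 to 0.75 m from the base axis. Payload 8.5 kg.
Tool frame: the origin (TCP) lies midway between the tips of the shut fingers; the grasp point (between the pads) lies env.tcp_to_grasp behind it (env.tcp_to_grasp is the distance from the TCP to the grasp point, in m); z points along the fingers, y is the line along which they close (so a half turn about z gives the same grasp; the last joint's range is limited). The gripper opens to 85 mm and grips with 20 to 120 N. Pads are 22 mm wide; open, the fingers measure 114 mm over their backs; the gripper's body (76 mm by 85 mm) begins 54 mm behind the grasp point. The pads swing forward as they close: fully open they stand 13 mm farther back than shut.
Start: joints at [51.377, 21.807, 74.336, -0, 83.858, -12.336], TCP at [0.244, 0.493, 0.231] pointing down, gripper open.
Joint ranges: [-178.18, 178.18], [-50.72, 133.34], [12.68, 142.11], [-81.47, 261.47], [9.98, 163.14], [-165.26, 165.26]. Speed limits (degrees/s): [136.94, 136.94, 180, 180, 180, 180].

INTERFACE

Orientations are given as a 3x3 rotation matrix whose columns are the frame's x, y, z axes.
In Python, from rig import observe, optics, job, env gives the robot as it stands. The module is installed in compiled form; this text tells all that it offers.
- The arm moves only by the shell command python3 -m jog 'ROWS' [FORCE]. ROWS is JSON, a list of rows, each a list of 7 numbers: the turn, a rotation vector about the tool's x, y, z in rad, then the shift along the tool's x, y, z in m, then the opening in per cent of the stroke, from 0 (shut) to 100 (fully open). A call has 1 to 10 rows; each row shifts and turns the commanded pose from where the row before left it, along the tool's axes as they then stand; what a row does not reach is not made up. A row lasts 1/8 s, in which the tool goes at most 62.5 mm and 10.7 degrees, less where a joint would pass 70% of its speed; a pose out of reach is approached as far as the arm can. A call is refused whole if a number of a shift passes 0.0625 or a number of a turn 0.188, either way. A call with a gripper value outside its range is refused whole. The fingers move at their own pace and stop on an object; FORCE is the grip in N (left out, the last holds). Time passes only in rows, so rows that do not move let the fingers close. It gives the time, the measured TCP pose, the force, the opening and the grip force at its end, in the units of the state.
- observe(): the state, without advancing time (a new reading comes with each control period).
- optics.get_image(name): name is "scene" or "top" or "wrist"; returns a dict with "pixels" (420x560x3 uint8, red, green, blue), "mtx" (3x3 intrinsics, pixels), "dist_coeffs" ([k1, k2, p1, p2, k3] as OpenCV has them; the pictures are not rectified), "rvec" (rotation vector, rad) and "tvec" (3), from world to camera coordinates, as OpenCV has them. Camera axes: x right, y down, z forward; pixel columns grow to the right and rows downward; lengths in m; the calibration is good to about 2 mm. A picture is of the moment at which its call begins. There is no depth.
- job.close_job(): hands the job in; it is judged then, once.
The state is a dict: "time_s": time; "q": joint angles; "qvel": joint speeds; "joint_efforts": joint torques, N m; "position": TCP position; "tool_rot": TCP orientation; "ft_force": force on the tool from outside, world axes, zero at the start; "wrist_torque": the same for the moment, N m; "grip_width": finger opening in m; "gripper_force": force on a finger pad.
Only numpy, scipy, OpenCV 4.12 (cv2) and the standard library are available. Lean on these libraries where they do the work, as an engineer would, in place of code of your own. Each camera call takes 0.05 s, during which the arm holds its last target. There are 200 camera calls.

## Working session

There is one attempt and no reset: what is moved stays moved. The work goes in short steps, Python scripts to look and compute and a shell command to move; the robot and the scene stay as the last step left them, time stands still between calls to the robot, and variables do not carry over. Pictures are saved under pics/ and viewed, at most 14 in all, crops included, and the job is handed in when it is done.

```bash
mkdir -p pics; python3 - <<'E'
from rig import observe, optics, env
import cv2,pickle
s=observe();print(s['time_s'],s['position'],s['tool_rot'],s['grip_width'],env.tcp_to_grasp)
for n in("scene","top"):
    d=optics.get_image(n);pickle.dump(d,open(f'pics/{n}0.pkl','wb'))
    cv2.imwrite(f'pics/{n}0.png',cv2.resize(d['pixels'][:,:,::-1],(800,600),interpolation=cv2.INTER_CUBIC))
E
```

```text
0.0 [0.24339873 0.49287395 0.23070544] [[-8.96583180e-01  4.42874431e-01 -9.16401255e-04]
 [ 4.42875281e-01  8.96582441e-01 -1.18881718e-03]
 [ 2.95132540e-04 -1.47172495e-03 -9.99998873e-01]] 0.08504872701639254 0.0187
```

View pics/top0.png

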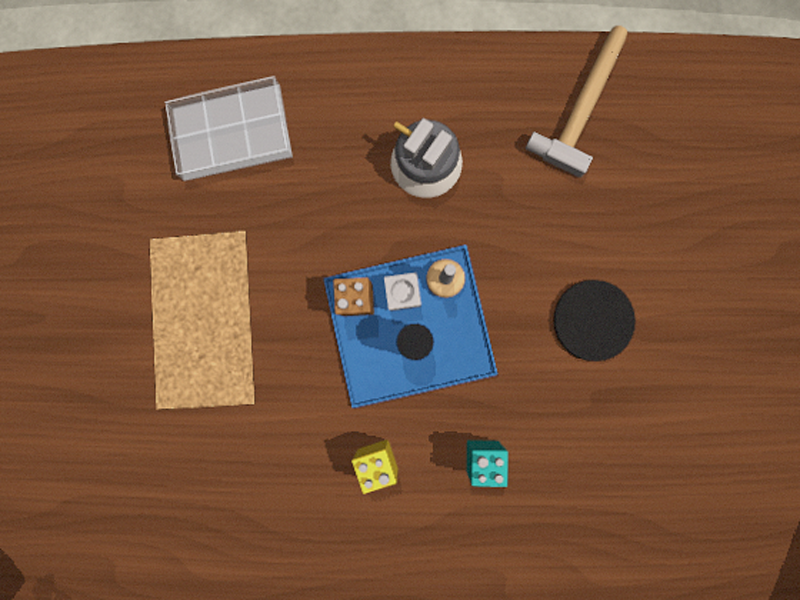

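View pics/scene0.png

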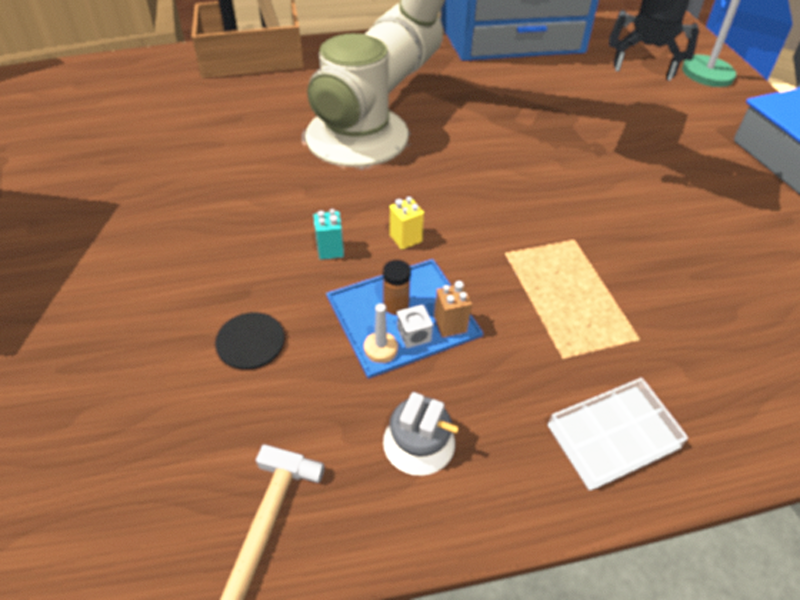

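Top view (800×600): tray corners about (326,277), (466,246), (497,375), (352,406). Punch block at left (352,296), doming block (402,291), mandrel at right (446,278), jar in front (415,341). Mat corners (150,239), (245,232), (254,404), (157,409). Pad centre (594,320).

```bash
cat > h.py <<'E'
import cv2,pickle,numpy as np
def load(f):return pickle.load(open(f,'rb'))
def px2w(d,uv,z):
    uv=np.array(uv,float).reshape(-1,1,2)
    n=cv2.undistortPoints(uv,d['mtx'],np.array(d['dist_coeffs'],float)).reshape(-1,2)
    R=cv2.Rodrigues(np.array(d['rvec'],float))[0];t=np.array(d['tvec'],float).ravel()
    C=-R.T@t;r=(R.T@np.c_[n,np.ones(len(n))].T).T
    z=np.broadcast_to(z,len(n))
    return C+r*((z-C[2])/r[:,2])[:,None]
def w2px(d,P):return cv2.projectPoints(np.array(P,float).reshape(-1,1,3),np.array(d['rvec'],float),np.array(d['tvec'],float),d['mtx'],np.array(d['dist_coeffs'],float))[0].reshape(-1,2)
E
python3 - <<'E'
from h import *
np.set_printoptions(precision=4,suppress=True)
d=load('pics/top0.pkl')
q=lambda l,z:px2w(d,(np.array(l)+.5)*.7-.5,z)
T=q([(326,277),(466,246),(497,375),(352,406)],.01);print('tray',T,T.mean(0))
M=q([(150,239),(245,232),(254,404),(157,409)],.004);print('mat',M,M.mean(0))
print('pad',q([(594.5,320)],.01),'jar',q([(415,341.5)],.092),'mand tip,foot',q([(448,270)],.109),q([(446,278)],.022))
print('punch',q([(352,296)],.076),'dome',q([(402,291)],.046),'yel,tur',q([(375,471),(489,471)],.072),'vise',q([(427,162)],.02))
c=d['pixels'][165:290,220:355,::-1];cv2.imwrite('pics/c0.png',cv2.resize(c,(648,600),interpolation=cv2.INTER_CUBIC))
E
```

```text
tray [[ 0.5906  0.109   0.01  ]
 [ 0.6325 -0.0813  0.01  ]
 [ 0.4589 -0.1214  0.01  ]
 [ 0.4168  0.0722  0.01  ]] [ 0.5247 -0.0054  0.01  ]
mat [[0.6466 0.3638 0.004 ]
 [0.655  0.2251 0.004 ]
 [0.4171 0.2076 0.004 ]
 [0.4076 0.3459 0.004 ]] [0.5316 0.2856 0.004 ]
pad [[ 0.5321 -0.2532  0.01  ]] jar [[ 0.5037 -0.012   0.092 ]] mand tip,foot [[ 0.5876 -0.0508  0.109 ]] [[ 0.5876 -0.0533  0.022 ]]
punch [[0.5596 0.0658 0.076 ]] dome [[0.5683 0.0046 0.046 ]] yel,tur [[ 0.3452  0.0367  0.072 ]
 [ 0.3463 -0.1022  0.072 ]] vise [[ 0.7467 -0.0287  0.02  ]]
```

View pics/c0.png

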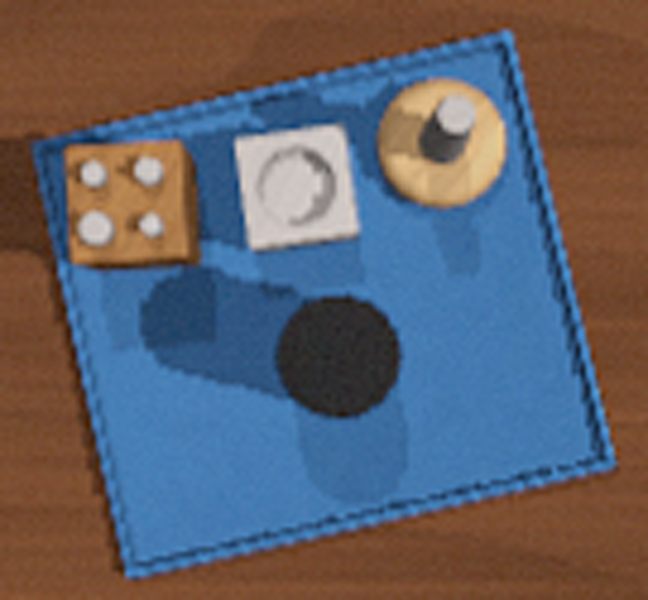

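Crop (4.8×): punch block top (65,146), (183,142), (188,262), (72,266). Doming block top (235,139), (344,126), (358,238), (248,250). Jar lid (338,355), mandrel foot (443,143), mandrel tip (457,113).

```bash
python3 - <<'E'
from h import *
np.set_printoptions(precision=4,suppress=True)
d=load('pics/top0.pkl')
q=lambda l,z:px2w(d,(np.array(l)+.5)/4.8-.5+[220,165],z)
T=q([(34,143),(511,32),(615,465),(126,578)],.01);c=T.mean(0)
x=(T[0]+T[1]-T[2]-T[3])[:2];th=np.arctan2(x[1],x[0]);print('tray',c,np.degrees(th))
R=np.array([[np.cos(th),-np.sin(th)],[np.sin(th),np.cos(th)]])
def rep(n,l,z):
    P=q(l,z);m=P.mean(0)[:2];s=''
    if len(l)==4:
        a=(P[0]+P[1]-P[2]-P[3])[:2];s=('yaw',np.degrees(np.arctan2(a[1],a[0])),np.linalg.norm(P[0]-P[1]),np.linalg.norm(P[1]-P[2]))
    print(n,m,'tray:',R.T@(m-c[:2]),s)
rep('punch',[(65,146),(183,142),(188,262),(72,266)],.076)
rep('dome',[(235,139),(344,126),(358,238),(248,250)],.046)
rep('jar',[(338,355)],.092);rep('foot',[(443,143)],.022);rep('tip',[(457,113)],.109)
E
```

```text
tray [ 0.5247 -0.0046  0.01  ] 12.75023695762707
punch [0.5595 0.0662] tray: [0.0496 0.0613] ('yaw', np.float64(3.3150888050190392), np.float64(0.043771026823055094), np.float64(0.04429809927531764))
dome [0.5678 0.0045] tray: [ 0.044  -0.0007] ('yaw', np.float64(6.938465062052865), np.float64(0.04213202188966604), np.float64(0.04334541141256785))
jar [ 0.5043 -0.0115] tray: [-0.0214 -0.0022] 
foot [ 0.5877 -0.053 ] tray: [ 0.0508 -0.0612] 
tip [ 0.5888 -0.0531] tray: [ 0.0518 -0.0614]
```

```bash
python3 -m jog '[[0,0,-0.153,0,0,0,100],[0,0,-0.153,0,0,0,100],[0,0,-0.153,0,0,0,100],[0,0,0,-0.024,-0.046,0,100],[0,0,0,-0.024,-0.046,0,100],[0,0,0,-0.024,-0.046,0,100],[0,0,0,-0.024,-0.046,0,100],[0,0,0,-0.024,-0.046,0,100],[0,0,0,-0.024,-0.046,0,100]]' 30
cat > go.py <<'E'
import sys,numpy as np
from rig import observe
# go.py x y z psi : remaining shift in tool axes, psi error
s=observe();R=np.array(s['tool_rot']);p=np.array(s['position']);a=[float(v) for v in sys.argv[1:]]
psi=np.degrees(np.arctan2(R[1,1],R[0,1]));e=(a[3]-psi+90)%180-90
print('t %.2f'%s['time_s'],'pos',p.round(4),'psi %.2f'%psi,'toolshift',(R.T@(np.array(a[:3])-p)).round(4),'turnz %.3f'%-np.radians(e),'w %.4f g %.1f'%(s['grip_width'],s['gripper_force']),'q',np.round(s['q'],0),'F',np.round(s['ft_force'],1))
E
python3 go.py 0.5043 -0.0115 0.16 90
```

```text
time_s: 1.23
position: [0.388, 0.2156, 0.2312]
tool_rot: [[-1.0, -0.0, -0.0], [-0.0, 1.0, -0.0], [0.0, -0.0, -1.0]]
ft_force: [0.7, 0.5, 0.0]
grip_width: 0.0854
gripper_force: 0.0
t 1.23 pos [0.388  0.2156 0.2312] psi 90.02 toolshift [-0.1162 -0.2271  0.0712] turnz 0.000 w 0.0854 g 0.0 q [ 14.  11.  90.   0.  79. -76.] F [0.7 0.5 0. ]
```

```bash
python3 -m jog '[[0,0,0,-0.0232,-0.0454,0.01,100],[0,0,0,-0.0232,-0.0454,0.01,100],[0,0,0,-0.0232,-0.0454,0.01,100],[0,0,0,-0.0232,-0.0454,0.01,100],[0,0,0,-0.0232,-0.0454,0.01,100],[0,0,0,0,0,0.02,100],[0,0,0,0,0,0,100],[0,0,0,0,0,0,100]]'
python3 go.py 0.5043 -0.0115 0.035 90
python3 - <<'E'
from rig import optics
from h import *
d=optics.get_image('wrist');pickle.dump(d,open('pics/w1.pkl','wb'))
im=cv2.resize(d['pixels'][:,:,::-1],(800,600),interpolation=cv2.INTER_CUBIC).copy()
for P in [(.5043,-.0115,.092),(.588,-.053,.109),(.5595,.0662,.076),(.5678,.0045,.046)]:
    u=(w2px(d,P)[0]+.5)/.7-.5;cv2.drawMarker(im,tuple(int(round(v)) for v in u),(0,255,0),0,16,1);print(u)
cv2.imwrite('pics/w1.png',im)
E
```

```text
time_s: 2.22
position: [0.5037, -0.0094, 0.1619]
tool_rot: [[-1.0, -0.001, 0.001], [-0.001, 1.0, -0.0], [-0.001, -0.0, -1.0]]
ft_force: [-0.6, -0.2, -0.0]
grip_width: 0.0853
gripper_force: 0.0
t 2.23 pos [ 0.5037 -0.0094  0.1619] psi 90.05 toolshift [-0.0005 -0.0021  0.1269] turnz 0.001 w 0.0853 g 0.0 q [ -15.   21.   88.    0.   71. -105.] F [-0.6 -0.2 -0. ]
[393.21966069 315.37702966]
[306.38373174 491.79867664]
[544.13418181 403.05258393]
[422.45918258 388.43796213]
```

View pics/w1.png

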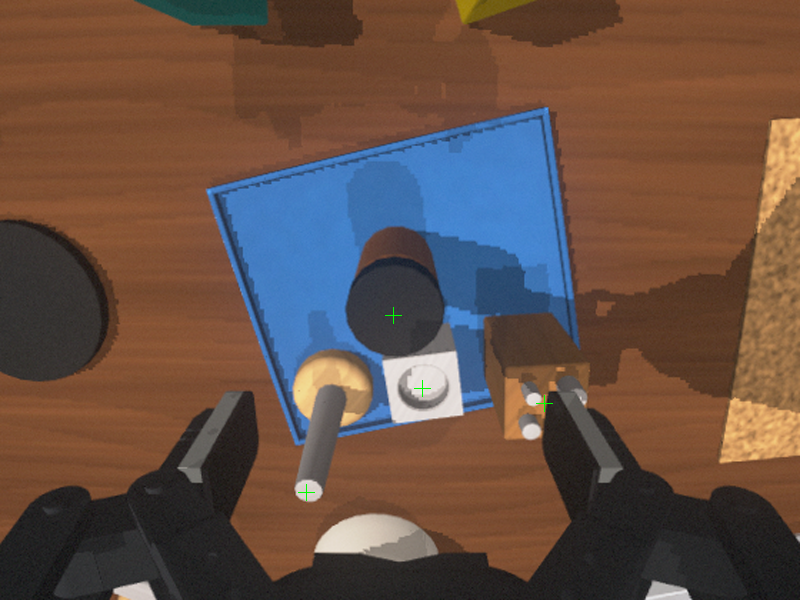

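Wrist view: the projected estimates (green marks) sit on the jar lid (393,315), mandrel tip (307,491), doming block (422,388) and punch block top (544,403), so the estimates hold. Going down to the jar.

```bash
python3 -m jog '[[0,0,0,-0.0005,-0.002,0.032,100],[0,0,0,0,0,0.032,100],[0,0,0,0,0,0.032,100],[0,0,0,0,0,0.031,100],[0,0,0,0,0,0,100],[0,0,0,0,0,0,40],[0,0,0,0,0,0,40],[0,0,0,0,0,0,40],[0,0,0,0,0,0,40],[0,0,0,0,0,0,40]]' 30
python3 go.py 0.5043 -0.0115 0.035 90
```

```text
time_s: 3.52
position: [0.5049, -0.012, 0.0357]
tool_rot: [[-1.0, -0.0, 0.003], [-0.0, 1.0, -0.001], [-0.003, -0.001, -1.0]]
ft_force: [-1.2, 0.3, 6.0]
grip_width: 0.0433
gripper_force: 27.1
t 3.52 pos [ 0.5049 -0.012   0.0357] psi 90.02 toolshift [0.0006 0.0005 0.0007] turnz 0.000 w 0.0433 g 27.1 q [ -15.   31.   97.    0.   52. -105.] F [-1.2  0.3  6. ]
```

```bash
python3 -m jog '[[0,0,0,0,0,-0.02,30],[0,0,0,0,0,-0.04,30],[0,0,0,0,0,-0.04,30],[0,0,0,0.0084,0.0428,0,30],[0,0,0,0.0084,0.0428,0,30],[0,0,0,0.0084,0.0428,0,30],[0,0,0,0.0084,0.0428,0,30],[0,0,0,0.0084,0.0428,0,30],[0,0,0,0.0084,0.0428,0,30],[0,0,0,0,0,0,30]]'
python3 go.py 0.4544 0.2447 0.0367 90
```

```text
time_s: 4.78
position: [0.4528, 0.2471, 0.1347]
tool_rot: [[-1.0, -0.004, 0.0], [-0.004, 1.0, 0.0], [-0.0, 0.0, -1.0]]
ft_force: [0.3, 0.3, -2.1]
grip_width: 0.0431
gripper_force: 27.4
t 4.78 pos [0.4528 0.2471 0.1347] psi 90.23 toolshift [-0.0016 -0.0025  0.098 ] turnz 0.004 w 0.0431 g 27.4 q [ 15.  24.  89.   0.  68. -75.] F [ 0.3  0.3 -2.1]
```

```bash
python3 -m jog '[[0,0,0,0,0,0.03,30],[0,0,0,0,0,0.03,30],[0,0,0,0,0,0.025,30],[0,0,0,0,0,0.008,30],[0,0,0,0,0,0.004,30],[0,0,0,0,0,0,30],[0,0,0,0,0,0,85],[0,0,0,0,0,0,85],[0,0,0,0,0,0,85],[0,0,0,0,0,0,85]]'
python3 go.py 0.4544 0.2447 0.0357 90
python3 -m jog '[[0,0,0,0,0,-0.02,100],[0,0,0,0,0,-0.05,100],[0,0,0,0,0,-0.05,100],[0,0,0,-0.016,-0.037,0,100],[0,0,0,-0.016,-0.037,0,100],[0,0,0,-0.016,-0.037,0,100],[0,0,0,-0.016,-0.037,0,100],[0,0,0,-0.016,-0.037,0,100],[0,0,0,-0.016,-0.037,0,100],[0,0,0,-0.016,-0.037,0,100]]'
python3 go.py 0.588 -0.053 0.061 90
```

```text
time_s: 6.02
position: [0.4538, 0.245, 0.0374]
tool_rot: [[-1.0, -0.0, 0.0], [-0.0, 1.0, 0.0], [-0.0, 0.0, -1.0]]
ft_force: [-0.8, -0.4, -0.5]
grip_width: 0.0724
gripper_force: 0.0
t 6.03 pos [0.4538 0.245  0.0374] psi 90.02 toolshift [-0.0006 -0.0003  0.0017] turnz 0.000 w 0.0724 g 0.0 q [ 15.  32.  95.  -0.  53. -75.] F [-0.8 -0.4 -0.5]
time_s: 7.28
position: [0.5661, -0.0153, 0.1573]
tool_rot: [[-1.0, -0.0, -0.0], [-0.0, 1.0, 0.0], [0.0, 0.0, -1.0]]
ft_force: [-0.9, 0.1, -0.5]
grip_width: 0.0852
gripper_force: 0.0
t 7.28 pos [ 0.5661 -0.0153  0.1573] psi 90.01 toolshift [-0.0219 -0.0377  0.0963] turnz 0.000 w 0.0852 g 0.0 q [ -14.   27.   79.    0.   74. -104.] F [-0.9  0.1 -0.5]
```

```bash
python3 -m jog '[[0,0,0,-0.022,-0.0378,0,100],[0,0,0,0,0,0,100],[0,0,0,0,0,0.035,100],[0,0,0,0,0,0.035,100],[0,0,0,0,0,0.024,100],[0,0,0,0,0,0,100],[0,0,0,0,0,0,0],[0,0,0,0,0,0,0],[0,0,0,0,0,0,0],[0,0,0,0,0,0,0]]' 40
python3 go.py 0.588 -0.053 0.063 90
python3 -m jog '[[0,0,0,0,0,0,0],[0,0,0,0,0,0,0],[0,0,0,0,0,0,0]]' 40
python3 go.py 0.588 -0.053 0.063 90
```

```text
time_s: 8.52
position: [0.588, -0.052, 0.0638]
tool_rot: [[-1.0, -0.0, 0.001], [-0.0, 1.0, -0.001], [-0.001, -0.001, -1.0]]
ft_force: [0.3, -1.9, 0.2]
grip_width: 0.0148
gripper_force: 38.9
t 8.53 pos [ 0.588  -0.052   0.0638] psi 90.01 toolshift [ 0.     -0.001   0.0008] turnz 0.000 w 0.0148 g 38.9 q [ -17.   35.   81.   -0.   64. -107.] F [ 0.3 -1.9  0.2]
time_s: 8.9
position: [0.5881, -0.0521, 0.0637]
tool_rot: [[-1.0, -0.0, 0.001], [-0.0, 1.0, -0.001], [-0.001, -0.001, -1.0]]
ft_force: [0.6, -1.7, 5.4]
grip_width: 0.0152
gripper_force: 39.2
t 8.90 pos [ 0.5881 -0.0521  0.0637] psi 90.01 toolshift [ 0.0001 -0.0009  0.0007] turnz 0.000 w 0.0152 g 39.2 q [ -17.   35.   81.   -0.   64. -107.] F [ 0.6 -1.7  5.4]
```

```bash
python3 -m jog '[[0,0,0,0,0,-0.015,0],[0,0,0,0,0,-0.05,0],[0,0,0,0,0,-0.05,0],[0,0,0,-0.0037,0.0441,0,0],[0,0,0,-0.0037,0.0441,0,0],[0,0,0,-0.0037,0.0441,0,0],[0,0,0,-0.0037,0.0441,0,0],[0,0,0,-0.0037,0.0441,0,0],[0,0,0,-0.0037,0.0441,0,0],[0,0,0,-0.0037,0.0441,0,0]]'
python3 -m jog '[[0,0,0,0,0,0,0],[0,0,0,0,0,0,0]]'
python3 go.py 0.614 0.2567 0.0637 90
python3 - <<'E'
from rig import optics
import cv2
d=optics.get_image('scene')
cv2.imwrite('pics/s1.png',cv2.resize(d['pixels'][60:300,180:500,::-1],(800,600),interpolation=cv2.INTER_CUBIC))
E
```

```text
time_s: 10.15
position: [0.6131, 0.2585, 0.1786]
tool_rot: [[-1.0, -0.0, -0.001], [-0.0, 1.0, 0.0], [0.001, 0.0, -1.0]]
ft_force: [0.9, -0.5, -2.2]
grip_width: 0.0147
gripper_force: 39.3
time_s: 10.4
position: [0.6133, 0.2567, 0.1783]
tool_rot: [[-1.0, -0.0, -0.001], [-0.0, 1.0, -0.0], [0.001, -0.0, -1.0]]
ft_force: [0.7, -0.2, -1.6]
grip_width: 0.015
gripper_force: 39.6
t 10.40 pos [0.6133 0.2567 0.1783] psi 90.03 toolshift [-0.0008  0.      0.1146] turnz 0.000 w 0.0150 g 39.6 q [ 13.  36.  59.  -0.  85. -77.] F [ 0.7 -0.2 -1.6]
```

View pics/s1.png

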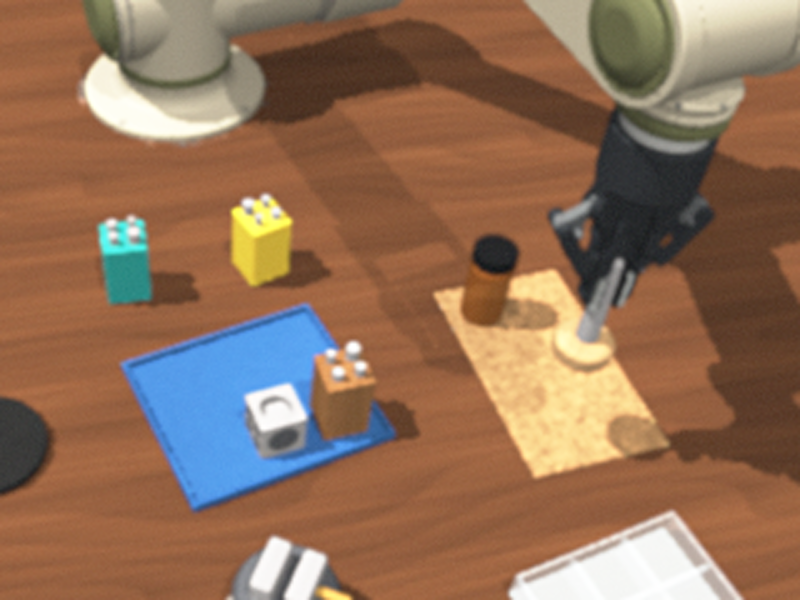

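```bash
python3 - <<'E'
from rig import optics
from h import *
d=load('pics/scene0.pkl')
for P in [(.6133,.2567,.1366),(.6133,.2567,.1186),(.6133,.2567,.1836),(.6133,.2567,.178)]:
    print(P,(w2px(d,P)[0]-[180,60]+.5)*2.5)
d=optics.get_image('wrist');pickle.dump(d,open('pics/w2.pkl','wb'))
cv2.imwrite('pics/w2.png',cv2.resize(d['pixels'][:,:,::-1],(800,600),interpolation=cv2.INTER_CUBIC))
print((w2px(d,(.6133,.2567,.1366))[0]+.5)/.7)
E
```

```text
(0.6133, 0.2567, 0.1366) [588.14512543 334.84688467]
(0.6133, 0.2567, 0.1186) [582.72361113 349.27080708]
(0.6133, 0.2567, 0.1836) [603.01916669 295.06261451]
(0.6133, 0.2567, 0.178) [601.19037513 299.97117728]
[399.33827638 340.41241152]
```

View pics/w2.png

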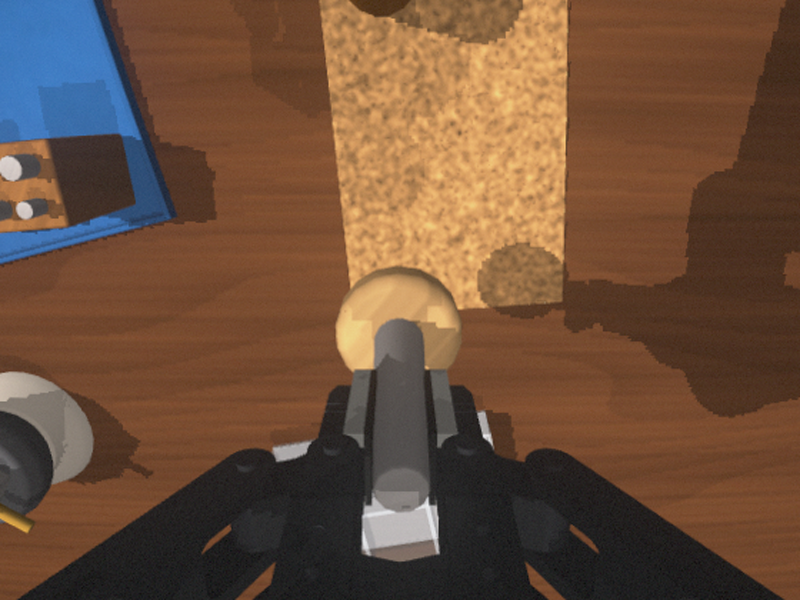

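The mandrel hangs upright: its foot is seen at (398,333) against (399,340) predicted. Lowering it.

```bash
python3 -m jog '[[0,0,0,0,0,0.04,0],[0,0,0,0,0,0.04,0],[0,0,0,0,0,0.023,0],[0,0,0,0,0,0.007,0],[0,0,0,0,0,0.0045,0],[0,0,0,0,0,0,0],[0,0,0,0,0,0,40],[0,0,0,0,0,0,60],[0,0,0,0,0,0,60],[0,0,0,0,0,0,60]]'
python3 go.py 0.614 0.2567 0.0637 90
python3 -m jog '[[0,0,0,0,0,-0.03,100],[0,0,0,0,0,-0.05,100],[0,0,0,0,0,-0.04,100],[0,0,0.18,0.009,-0.032,0,100],[0,0,0.18,0,0,0,100],[0,0,0.18,0,0,0,100],[0,0,0.18,0,0,0,100],[0,0,0.18,0,0,0,100],[0,0,0.18,0,0,0,100],[0,0,0.18,0,0,0,100]]'
python3 go.py 0.5595 0.0662 0.16 3.3
```

```text
time_s: 11.75
position: [0.6137, 0.2569, 0.064]
tool_rot: [[-1.0, -0.0, 0.0], [-0.0, 1.0, 0.0], [-0.0, 0.0, -1.0]]
ft_force: [0.2, -0.8, -0.6]
grip_width: 0.051
gripper_force: 0.0
t 11.75 pos [0.6137 0.2569 0.064 ] psi 90.01 toolshift [-0.0003 -0.0002  0.0003] turnz 0.000 w 0.0510 g 0.0 q [ 13.  42.  67.  -0.  71. -77.] F [ 0.2 -0.8 -0.6]
time_s: 13.0
position: [0.6046, 0.2249, 0.1839]
tool_rot: [[-0.3, 0.954, 0.0], [0.954, 0.3, -0.0], [-0.0, 0.0, -1.0]]
ft_force: [0.1, -0.4, -0.1]
grip_width: 0.085
gripper_force: 0.0
t 13.00 pos [0.6046 0.2249 0.1839] psi 17.48 toolshift [-0.1378 -0.0907  0.0239] turnz 0.247 w 0.0850 g 0.0 q [10. 33. 62. -0. 84. -8.] F [ 0.1 -0.4 -0.1]
```

```bash
python3 -m jog '[[0,0,0.1235,0,0,0,100],[0,0,0.1235,0,0,0,100],[0,0,0,-0.039,-0.0135,0,100],[0,0,0,-0.039,-0.0135,0,100],[0,0,0,-0.039,-0.0135,0,100],[0,0,0,-0.039,-0.0135,0,100],[0,0,0,0,0,0,100],[0,0,0,0,0,0,100]]'
python3 go.py 0.5595 0.0662 0.04 3.3
```

```text
time_s: 14.0
position: [0.5609, 0.066, 0.184]
tool_rot: [[-0.064, 0.998, 0.0], [0.998, 0.064, 0.0], [0.0, 0.0, -1.0]]
ft_force: [-0.0, 0.5, 0.2]
grip_width: 0.0855
gripper_force: 0.0
t 14.00 pos [0.5609 0.066  0.184 ] psi 3.65 toolshift [ 0.0002 -0.0014  0.144 ] turnz 0.006 w 0.0855 g 0.0 q [-5. 25. 77.  0. 78. -9.] F [-0.   0.5  0.2]
```

```bash
python3 -m jog '[[0,0,0.006,0,-0.0014,0.04,100],[0,0,0,0,0,0.04,100],[0,0,0,0,0,0.04,100],[0,0,0,0,0,0.026,100],[0,0,0,0,0,0,100],[0,0,0,0,0,0,40],[0,0,0,0,0,0,40],[0,0,0,0,0,0,40],[0,0,0,0,0,0,40],[0,0,0,0,0,0,40]]' 30
python3 go.py 0.5595 0.0662 0.038 3.3
python3 -m jog '[[0,0,0,0,0,-0.015,30],[0,0,0,0,0,-0.035,30],[0,0,0,0,0,-0.04,30]]'
python3 go.py 0.529 0.3205 0.038 3.3
```

```text
time_s: 15.25
position: [0.56, 0.0657, 0.039]
tool_rot: [[-0.058, 0.998, 0.002], [0.998, 0.058, 0.0], [-0.0, 0.002, -1.0]]
ft_force: [-0.3, 0.3, 7.6]
grip_width: 0.0437
gripper_force: 31.7
t 15.25 pos [0.56   0.0657 0.039 ] psi 3.32 toolshift [ 0.0005 -0.0004  0.001 ] turnz 0.000 w 0.0437 g 31.7 q [-5. 35. 87.  0. 58. -9.] F [-0.3  0.3  7.6]
time_s: 15.62
position: [0.5589, 0.0656, 0.1292]
tool_rot: [[-0.058, 0.998, -0.001], [0.998, 0.058, 0.0], [0.0, -0.001, -1.0]]
ft_force: [-0.1, -0.7, -1.7]
grip_width: 0.0433
gripper_force: 31.1
t 15.62 pos [0.5589 0.0656 0.1292] psi 3.31 toolshift [ 0.2562 -0.015   0.0913] turnz 0.000 w 0.0433 g 31.1 q [-5. 28. 81. -0. 70. -9.] F [-0.1 -0.7 -1.7]
```

```bash
python3 -m jog '[[0,0,0,0.0427,-0.0025,0,30],[0,0,0,0.0427,-0.0025,0,30],[0,0,0,0.0427,-0.0025,0,30],[0,0,0,0.0427,-0.0025,0,30],[0,0,0,0.0427,-0.0025,0,30],[0,0,0,0.0427,-0.0025,0,30],[0,0,0,0,0,0,30],[0,0,0,0,0,0,30]]'
python3 go.py 0.529 0.3205 0.039 3.3
python3 -m jog '[[0,0,0,0,0,0.03,30],[0,0,0,0,0,0.03,30],[0,0,0,0,0,0.02,30],[0,0,0,0,0,0.006,30],[0,0,0,0,0,0.004,30],[0,0,0,0,0,0,30],[0,0,0,0,0,0,85],[0,0,0,0,0,0,85],[0,0,0,0,0,0,85],[0,0,0,0,0,0,85]]'
python3 go.py 0.529 0.3205 0.039 3.3
```

```text
time_s: 16.62
position: [0.5294, 0.3201, 0.1282]
tool_rot: [[-0.058, 0.998, -0.0], [0.998, 0.058, -0.0], [-0.0, -0.0, -1.0]]
ft_force: [0.4, -0.7, -1.5]
grip_width: 0.0437
gripper_force: 31.3
t 16.62 pos [0.5294 0.3201 0.1282] psi 3.33 toolshift [ 0.0004 -0.0004  0.0892] turnz 0.000 w 0.0437 g 31.3 q [20. 34. 72. -0. 75. 17.] F [ 0.4 -0.7 -1.5]
time_s: 17.88
position: [0.5295, 0.3206, 0.0379]
tool_rot: [[-0.058, 0.998, 0.0], [0.998, 0.058, 0.0], [0.0, 0.0, -1.0]]
ft_force: [1.3, -0.2, -0.0]
grip_width: 0.0728
gripper_force: 0.0
t 17.88 pos [0.5295 0.3206 0.0379] psi 3.33 toolshift [-0.0001 -0.0005 -0.0011] turnz 0.000 w 0.0728 g 0.0 q [20. 39. 77. -0. 63. 17.] F [ 1.3 -0.2 -0. ]
```

```bash
python3 -m jog '[[0,0,0,0,0,-0.03,100],[0,0,0,0,0,-0.05,100],[0,0,0,0,0,-0.05,100],[0,0,0,-0.0454,0.0029,0,100],[0,0,0,-0.0454,0.0029,0,100],[0,0,0,-0.0454,0.0029,0,100],[0,0,0,-0.0454,0.0029,0,100],[0,0,0,-0.0454,0.0029,0,100],[0,0,0,-0.0454,0.0029,0,100],[0,0,0,-0.0454,0.0029,0,100]]'
python3 -m jog '[[0,0,-0.063,0,0,0,100],[0,0,0,0,0,0,100],[0,0,0,0,0,0,100]]'
python3 go.py 0.5678 0.0045 0.012 6.9
python3 - <<'E'
from rig import optics
from h import *
d=optics.get_image('wrist')
im=cv2.resize(d['pixels'][:,:,::-1],(800,600),interpolation=cv2.INTER_CUBIC).copy()
c,s=np.cos(np.radians(6.9)),np.sin(np.radians(6.9))
for a,b in [(1,1),(1,-1),(-1,-1),(-1,1),(0,0)]:
    P=(.5678+.021*(a*c-b*s),.0045+.021*(a*s+b*c),.046);u=(w2px(d,P)[0]+.5)/.7;cv2.drawMarker(im,tuple(int(round(v)) for v in u),(0,255,0),0,12,1)
cv2.imwrite('pics/w3.png',im)
d=optics.get_image('top')
cv2.imwrite('pics/t3.png',cv2.resize(d['pixels'][:,:,::-1],(800,600)))
E
```

```text
time_s: 19.12
position: [0.5682, 0.003, 0.1679]
tool_rot: [[-0.058, 0.998, 0.0], [0.998, 0.058, 0.0], [-0.0, 0.0, -1.0]]
ft_force: [0.1, 0.8, -0.1]
grip_width: 0.0852
gripper_force: 0.0
time_s: 19.5
position: [0.5681, 0.0049, 0.1678]
tool_rot: [[-0.12, 0.993, -0.0], [0.993, 0.12, 0.0], [0.0, -0.0, -1.0]]
ft_force: [0.1, -0.6, 1.1]
grip_width: 0.0853
gripper_force: 0.0
t 19.50 pos [0.5681 0.0049 0.1678] psi 6.91 toolshift [-0.0004 -0.0003  0.1558] turnz 0.000 w 0.0853 g 0.0 q [-11.  27.  77.   0.  76. -18.] F [ 0.1 -0.6  1.1]
```

View pics/w3.png

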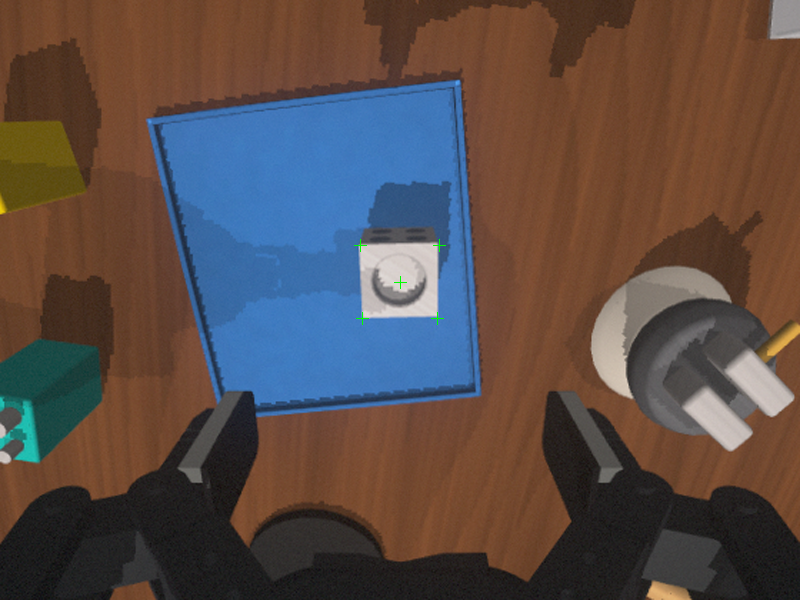

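View pics/t3.png

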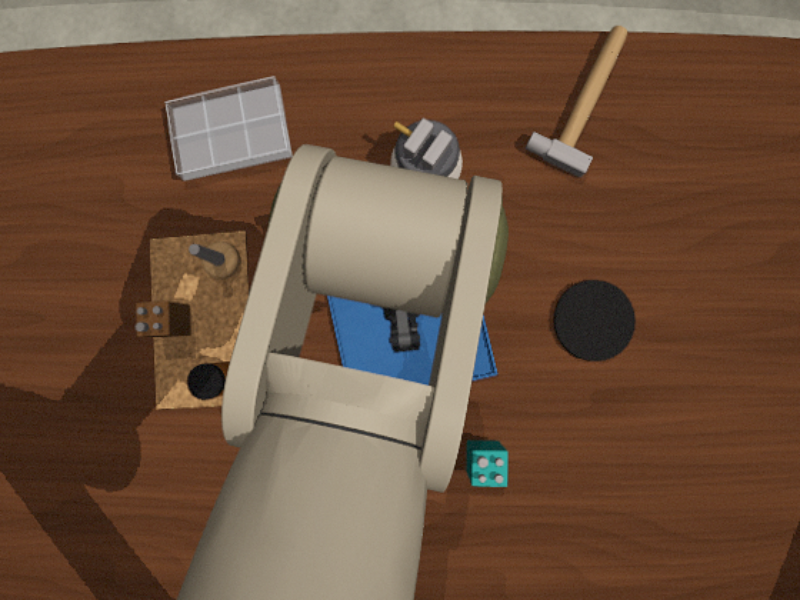

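All three stand on the mat and the doming block's corners match the marks at (361–438, 245–319). Grasping the doming block.

```bash
python3 -m jog '[[0,0,0,0,0,0.04,100],[0,0,0,0,0,0.04,100],[0,0,0,0,0,0.04,100],[0,0,0,0,0,0.025,100],[0,0,0,0,0,0.012,100],[0,0,0,0,0,0,100],[0,0,0,0,0,0,30],[0,0,0,0,0,0,30],[0,0,0,0,0,0,30],[0,0,0,0,0,0,30]]' 60
python3 go.py 0.5678 0.0045 0.0108 6.9
python3 -m jog '[[0,0,0,0,0,0,30],[0,0,0,0,0,-0.015,30],[0,0,0,0,0,-0.035,30],[0,0,0,0,0,-0.03,30]]'
python3 go.py 0.5321 -0.2532 0.0168 6.9
```

```text
time_s: 20.85
position: [0.5685, 0.0044, 0.0118]
tool_rot: [[-0.121, 0.993, 0.001], [0.993, 0.121, -0.0], [-0.0, 0.001, -1.0]]
ft_force: [-1.2, 0.8, 6.3]
grip_width: 0.0412
gripper_force: 62.3
t 20.85 pos [0.5685 0.0044 0.0118] psi 6.93 toolshift [ 0.0002 -0.0007  0.0009] turnz 0.001 w 0.0412 g 62.3 q [-11.  38.  87.  -0.  55. -18.] F [-1.2  0.8  6.3]
time_s: 21.35
position: [0.5679, 0.0045, 0.0922]
tool_rot: [[-0.121, 0.993, -0.0], [0.993, 0.121, 0.0], [0.0, -0.0, -1.0]]
ft_force: [-0.7, 0.5, -5.4]
grip_width: 0.0413
gripper_force: 62.1
t 21.35 pos [0.5679 0.0045 0.0922] psi 6.93 toolshift [-0.2515 -0.0666  0.0754] turnz 0.001 w 0.0413 g 62.1 q [-11.  31.  83.   0.  66. -18.] F [-0.7  0.5 -5.4]
```

```bash
python3 -m jog '[[0,0,0,-0.0419,-0.0111,0,30],[0,0,0,-0.0419,-0.0111,0,30],[0,0,0,-0.0419,-0.0111,0,30],[0,0,0,-0.0419,-0.0111,0,30],[0,0,0,-0.0419,-0.0111,0,30],[0,0,0,-0.0419,-0.0111,0,30],[0,0,0,0,0,0,30],[0,0,0,0,0,0,30]]'
python3 go.py 0.5321 -0.2532 0.0178 6.9
python3 -m jog '[[0,0,0,0,0,0.03,30],[0,0,0,0,0,0.025,30],[0,0,0,0,0,0.012,30],[0,0,0,0,0,0.005,30],[0,0,0,0,0,0.003,30],[0,0,0,0,0,0,30]]'
python3 go.py 0.5321 -0.2532 0.0178 6.9
```

```text
time_s: 22.35
position: [0.5321, -0.2526, 0.0909]
tool_rot: [[-0.12, 0.993, -0.001], [0.993, 0.12, 0.001], [0.001, -0.001, -1.0]]
ft_force: [0.2, -0.5, -5.2]
grip_width: 0.0412
gripper_force: 62.2
t 22.35 pos [ 0.5321 -0.2526  0.0909] psi 6.92 toolshift [-0.0007 -0.      0.0731] turnz 0.000 w 0.0412 g 62.2 q [-37.  33.  80.   0.  67. -44.] F [ 0.2 -0.5 -5.2]
time_s: 23.1
position: [0.5328, -0.2529, 0.0178]
tool_rot: [[-0.121, 0.993, 0.001], [0.993, 0.121, -0.001], [-0.001, 0.001, -1.0]]
ft_force: [-2.5, 3.3, 5.4]
grip_width: 0.0411
gripper_force: 63.3
t 23.10 pos [ 0.5328 -0.2529  0.0178] psi 6.95 toolshift [-0.0002 -0.0008 -0.    ] turnz 0.001 w 0.0411 g 63.3 q [-37.  39.  84.   0.  58. -44.] F [-2.5  3.3  5.4]
```

```bash
python3 -m jog '[[0,0,0,0,0,0,85],[0,0,0,0,0,0,85],[0,0,0,0,0,0,85],[0,0,0,0,0,0,85],[0,0,0,0,0,-0.02,100],[0,0,0,0,0,-0.05,100],[0,0,0,0,0,-0.05,100],[0,0,0.063,0,0,-0.035,100]]'
python3 -m jog '[[0,0,0,0.0477,0.0025,0,100],[0,0,0,0.0477,0.0025,0,100],[0,0,0,0.0477,0.0025,0,100],[0,0,0,0.0477,0.0025,0,100],[0,0,0,0.0477,0.0025,0,100],[0,0,0,0.0477,0.0025,0,100],[0,0,0,0.0477,0.0025,0,100],[0,0,0,0.0477,0.0025,0,100],[0,0,0,0.0477,0.0025,0,100],[0,0,0,0.0477,0.0025,0,100]]'
python3 -m jog '[[0,0,0,0.0477,0.0025,0,100],[0,0,0,0.0477,0.0025,0,100],[0,0,0,0,0,0,100],[0,0,0,0,0,0,100]]'
python3 go.py 0.5295 0.3206 0.038 3.3
python3 - <<'E'
from rig import optics
from h import *
d=optics.get_image('top')
print([px2w(d,[(600/1.42857,0)],.05)])
a=cv2.resize(d['pixels'][180:270,370:460,::-1],(400,400),interpolation=cv2.INTER_CUBIC)
w=optics.get_image('wrist');b=cv2.resize(w['pixels'][:,:,::-1],(400,300),interpolation=cv2.INTER_AREA)
im=np.zeros((400,800,3),np.uint8);im[:,:400]=a;im[:300,400:]=b;cv2.imwrite('pics/p4.png',im);pickle.dump(d,open('pics/t4.pkl','wb'))
E
```

```text
time_s: 24.1
position: [0.5326, -0.2533, 0.1732]
tool_rot: [[-0.057, 0.998, 0.002], [0.998, 0.057, -0.001], [-0.001, 0.002, -1.0]]
ft_force: [-0.5, 0.7, 0.3]
grip_width: 0.0854
gripper_force: 0.0
time_s: 25.35
position: [0.5296, 0.2261, 0.1709]
tool_rot: [[-0.058, 0.998, 0.0], [0.998, 0.058, -0.0], [-0.0, 0.0, -1.0]]
ft_force: [0.2, -0.2, -0.3]
grip_width: 0.0852
gripper_force: 0.0
time_s: 25.85
position: [0.5291, 0.3196, 0.1706]
tool_rot: [[-0.058, 0.998, -0.0], [0.998, 0.058, -0.0], [-0.0, -0.0, -1.0]]
ft_force: [-0.2, -0.5, 1.3]
grip_width: 0.0853
gripper_force: 0.0
t 25.85 pos [0.5291 0.3196 0.1706] psi 3.32 toolshift [0.0011 0.0005 0.1326] turnz 0.000 w 0.0853 g 0.0 q [20. 31. 69. -0. 80. 17.] F [-0.2 -0.5  1.3]
[array([[ 0.96625809, -0.26610925,  0.05      ]])]
```

View pics/p4.png

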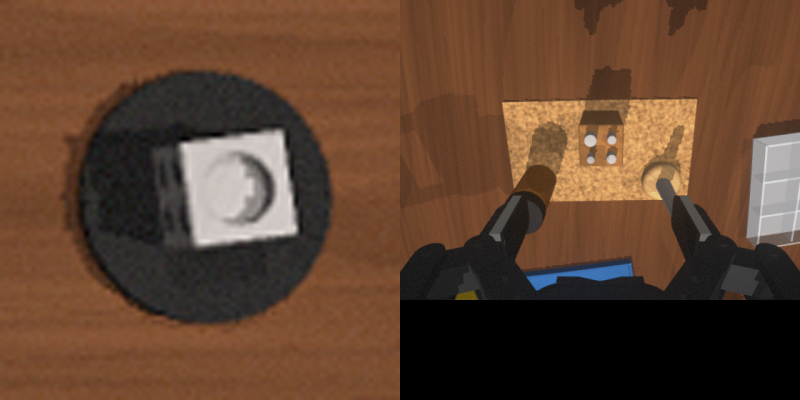

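Left: the doming block's top is centred at about (239,188) on the pad, whose centre is (206,197); the offset is parallax, which I'll check. Right: punch block, jar and mandrel stand on the mat.

```bash
python3 - <<'E'
from h import *
d=load('pics/t4.pkl');f=lambda u,v,z:px2w(d,[(370+u/4.444-.4,180+v/4.444-.4)],z)
print(f(239,188,.052),f(206,197,.01))
E
python3 -m jog '[[0,0,0,0.001,0.0005,0.04,100],[0,0,0,0,0,0.04,100],[0,0,0,0,0,0.035,100],[0,0,0,0,0,0.019,100],[0,0,0,0,0,0,100],[0,0,0,0,0,0,40],[0,0,0,0,0,0,40],[0,0,0,0,0,0,40],[0,0,0,0,0,0,40],[0,0,0,0,0,0,40]]' 30
python3 go.py 0.5295 0.3206 0.038 3.3
python3 -m jog '[[0,0,0,0,0,-0.015,30],[0,0,0,0,0,-0.045,30],[0,0,0,0,0,-0.05,30],[0,0,0,0,0,-0.02,30]]'
python3 go.py 0.56 0.0657 0.039 3.3
```

```text
[[ 0.53423921 -0.25333328  0.052     ]] [[ 0.53198855 -0.25313935  0.01      ]]
time_s: 27.2
position: [0.5302, 0.3212, 0.0379]
tool_rot: [[-0.058, 0.998, 0.002], [0.998, 0.058, 0.0], [0.0, 0.002, -1.0]]
ft_force: [-0.5, -0.6, 6.1]
grip_width: 0.0436
gripper_force: 31.7
t 27.20 pos [0.5302 0.3212 0.0379] psi 3.33 toolshift [-0.0005 -0.0007 -0.0001] turnz 0.000 w 0.0436 g 31.7 q [20. 39. 77. -0. 63. 17.] F [-0.5 -0.6  6.1]
time_s: 27.7
position: [0.5302, 0.3215, 0.1708]
tool_rot: [[-0.058, 0.998, 0.005], [0.998, 0.058, 0.002], [0.002, 0.005, -1.0]]
ft_force: [0.0, -0.2, -2.3]
grip_width: 0.0438
gripper_force: 31.5
t 27.70 pos [0.5302 0.3215 0.1708] psi 3.34 toolshift [-0.2573  0.0143  0.1315] turnz 0.001 w 0.0438 g 31.5 q [20. 31. 68.  0. 80. 17.] F [ 0.  -0.2 -2.3]
```

```bash
python3 -m jog '[[0,0,0,-0.0428,0.0024,0,30],[0,0,0,-0.0428,0.0024,0,30],[0,0,0,-0.0428,0.0024,0,30],[0,0,0,-0.0428,0.0024,0,30],[0,0,0,-0.0428,0.0024,0,30],[0,0,0,-0.0428,0.0024,0,30],[0,0,0,0,0,0,30],[0,0,0,0,0,0,30]]'
python3 go.py 0.5598 0.0660 0.039 3.3
python3 -m jog '[[0,0,0,0,0,0.04,30],[0,0,0,0,0,0.04,30],[0,0,0,0,0,0.035,30],[0,0,0,0,0,0.01,30],[0,0,0,0,0,0.0045,30],[0,0,0,0,0,0,30]]'
python3 go.py 0.5598 0.0660 0.039 3.3
```

```text
time_s: 28.7
position: [0.5587, 0.0661, 0.1672]
tool_rot: [[-0.058, 0.998, 0.0], [0.998, 0.058, 0.0], [0.0, 0.0, -1.0]]
ft_force: [-0.5, -0.4, -0.8]
grip_width: 0.0434
gripper_force: 31.4
t 28.70 pos [0.5587 0.0661 0.1672] psi 3.32 toolshift [-0.0002  0.0011  0.1282] turnz 0.000 w 0.0434 g 31.4 q [-5. 26. 78.  0. 75. -9.] F [-0.5 -0.4 -0.8]
time_s: 29.45
position: [0.5596, 0.0659, 0.0385]
tool_rot: [[-0.059, 0.998, 0.002], [0.998, 0.059, -0.0], [-0.0, 0.002, -1.0]]
ft_force: [-0.6, -0.4, -2.0]
grip_width: 0.0436
gripper_force: 31.4
t 29.45 pos [0.5596 0.0659 0.0385] psi 3.36 toolshift [ 0.0001  0.0003 -0.0005] turnz 0.001 w 0.0436 g 31.4 q [-5. 35. 87.  0. 58. -9.] F [-0.6 -0.4 -2. ]
```

```bash
python3 -m jog '[[0,0,0,0,0,0.0015,30],[0,0,0,0,0,0,30],[0,0,0,0,0,0,85],[0,0,0,0,0,0,85],[0,0,0,0,0,0,85],[0,0,0,0,0,0,85],[0,0,0,0,0,-0.03,100],[0,0,0,0,0,-0.05,100],[0,0,0,0,0,-0.05,100]]'
python3 -m jog '[[0,0,-0.168,0,0,0,100],[0,0,-0.168,0,0,0,100],[0,0,-0.168,0,0,0,100],[0,0,-0.168,0,0,0,100],[0,0,-0.168,0,0,0,100],[0,0,-0.168,0,0,0,100],[0,0,-0.168,0,0,0,100],[0,0,-0.168,0,0,0,100],[0,0,-0.168,0,0,0,100]]'
python3 -m jog '[[0,0,0,-0.0108,0.0382,0,100],[0,0,0,-0.0108,0.0382,0,100],[0,0,0,-0.0108,0.0382,0,100],[0,0,0,-0.0108,0.0382,0,100],[0,0,0,-0.0108,0.0382,0,100],[0,0,0,0,0,0,100],[0,0,0,0,0,0,100]]'
python3 go.py 0.6137 0.2569 0.064 90
```

```text
time_s: 30.58
position: [0.5586, 0.0655, 0.1671]
tool_rot: [[-0.058, 0.998, -0.001], [0.998, 0.058, 0.0], [0.0, -0.001, -1.0]]
ft_force: [0.2, -0.0, 0.3]
grip_width: 0.0856
gripper_force: 0.0
time_s: 31.7
position: [0.5588, 0.0655, 0.1657]
tool_rot: [[-1.0, -0.005, -0.0], [-0.005, 1.0, -0.0], [0.0, -0.0, -1.0]]
ft_force: [0.4, 0.1, 0.0]
grip_width: 0.0855
gripper_force: 0.0
time_s: 32.58
position: [0.6128, 0.2561, 0.1655]
tool_rot: [[-1.0, 0.001, -0.001], [0.001, 1.0, -0.0], [0.001, -0.0, -1.0]]
ft_force: [0.4, 0.6, -0.2]
grip_width: 0.0852
gripper_force: 0.0
t 32.58 pos [0.6128 0.2561 0.1655] psi 89.95 toolshift [-0.0009  0.0008  0.1015] turnz -0.001 w 0.0852 g 0.0 q [ 12.  36.  60.  -0.  84. -77.] F [ 0.4  0.6 -0.2]
```

```bash
python3 -m jog '[[0,0,0,-0.001,0.0008,0,100],[0,0,0,0,0,0.035,100],[0,0,0,0,0,0.035,100],[0,0,0,0,0,0.0305,100],[0,0,0,0,0,0,0],[0,0,0,0,0,0,0],[0,0,0,0,0,0,0],[0,0,0,0,0,0,0],[0,0,0,0,0,0,0],[0,0,0,0,0,0,0]]' 40
python3 go.py 0.6137 0.2569 0.064 90
python3 -m jog '[[0,0,0,0,0,-0.015,0],[0,0,0,0,0,-0.05,0],[0,0,0,0,0,-0.05,0],[0,0,0,0.0037,-0.0441,0,0],[0,0,0,0.0037,-0.0441,0,0],[0,0,0,0.0037,-0.0441,0,0],[0,0,0,0.0037,-0.0441,0,0],[0,0,0,0.0037,-0.0441,0,0],[0,0,0,0.0037,-0.0441,0,0],[0,0,0,0.0037,-0.0441,0,0]]'
python3 -m jog '[[0,0,0,0,0,0,0],[0,0,0,0,0,0,0]]'
python3 go.py 0.588 -0.0525 0.064 90
```

```text
time_s: 33.83
position: [0.6145, 0.2572, 0.0663]
tool_rot: [[-1.0, 0.001, 0.002], [0.001, 1.0, 0.0], [-0.002, 0.0, -1.0]]
ft_force: [-0.1, -2.5, 5.9]
grip_width: 0.0148
gripper_force: 39.5
t 33.83 pos [0.6145 0.2572 0.0663] psi 89.95 toolshift [ 0.0008 -0.0003  0.0023] turnz -0.001 w 0.0148 g 39.5 q [ 13.  41.  67.  -0.  71. -77.] F [-0.1 -2.5  5.9]
time_s: 35.08
position: [0.5875, -0.0526, 0.1809]
tool_rot: [[-1.0, 0.001, 0.0], [0.001, 1.0, 0.0], [-0.0, 0.0, -1.0]]
ft_force: [0.2, 1.2, -1.4]
grip_width: 0.015
gripper_force: 39.5
time_s: 35.33
position: [0.5878, -0.0509, 0.1806]
tool_rot: [[-1.0, 0.001, -0.0], [0.001, 1.0, 0.0], [0.0, 0.0, -1.0]]
ft_force: [0.4, -0.5, -3.1]
grip_width: 0.0147
gripper_force: 39.5
t 35.33 pos [ 0.5878 -0.0509  0.1806] psi 89.95 toolshift [-0.0002 -0.0017  0.1166] turnz -0.001 w 0.0147 g 39.5 q [ -16.   28.   73.    0.   79. -106.] F [ 0.4 -0.5 -3.1]
```

```bash
python3 -m jog '[[0,0,0,0,-0.0017,0.04,0],[0,0,0,0,0,0.04,0],[0,0,0,0,0,0.024,0],[0,0,0,0,0,0.007,0],[0,0,0,0,0,0.0035,0],[0,0,0,0,0,0,0]]'
python3 go.py 0.588 -0.0525 0.066 90
```

```text
time_s: 36.08
position: [0.5884, -0.0529, 0.0668]
tool_rot: [[-1.0, 0.0, 0.002], [0.0, 1.0, -0.0], [-0.002, -0.0, -1.0]]
ft_force: [-0.6, -0.0, -2.4]
grip_width: 0.0145
gripper_force: 39.5
t 36.08 pos [ 0.5884 -0.0529  0.0668] psi 89.98 toolshift [0.0004 0.0004 0.0008] turnz -0.000 w 0.0145 g 39.5 q [ -17.   35.   81.    0.   64. -107.] F [-0.6 -0.  -2.4]
```

Next: seat and release it, then go back for the jar at (0.454, 0.245).

```bash
python3 -m jog '[[0,0,0,0,0,0.0015,0],[0,0,0,0,0,0,0],[0,0,0,0,0,0,40],[0,0,0,0,0,0,60],[0,0,0,0,0,0,60],[0,0,0,0,0,0,60],[0,0,0,0,0,-0.03,60],[0,0,0,0,0,-0.05,100],[0,0,0,0,0,-0.02,100]]'
python3 -m jog '[[0,0,0,0.0192,0.0425,0,100],[0,0,0,0.0192,0.0425,0,100],[0,0,0,0.0192,0.0425,0,100],[0,0,0,0.0192,0.0425,0,100],[0,0,0,0.0192,0.0425,0,100],[0,0,0,0.0192,0.0425,0,100],[0,0,0,0.0192,0.0425,0,100],[0,0,0,0,0,0,100],[0,0,0,0,0,0,100]]'
python3 go.py 0.4538 0.245 0.037 90
```

```text
time_s: 37.2
position: [0.5887, -0.0532, 0.1672]
tool_rot: [[-1.0, 0.001, 0.004], [0.001, 1.0, -0.001], [-0.004, -0.001, -1.0]]
ft_force: [0.2, -0.2, 0.1]
grip_width: 0.0842
gripper_force: 0.0
time_s: 38.33
position: [0.4539, 0.2442, 0.1643]
tool_rot: [[-1.0, 0.001, 0.0], [0.001, 1.0, -0.0], [-0.0, -0.0, -1.0]]
ft_force: [-0.1, -0.1, 0.2]
grip_width: 0.0852
gripper_force: 0.0
t 38.33 pos [0.4539 0.2442 0.1643] psi 89.97 toolshift [1.000e-04 8.000e-04 1.273e-01] turnz -0.001 w 0.0852 g 0.0 q [ 15.  22.  86.  -0.  72. -75.] F [-0.1 -0.1  0.2]
```

```bash
python3 -m jog '[[0,0,0,0,0.0008,0.035,100],[0,0,0,0,0,0.035,100],[0,0,0,0,0,0.035,100],[0,0,0,0,0,0.023,100],[0,0,0,0,0,0,100],[0,0,0,0,0,0,40],[0,0,0,0,0,0,40],[0,0,0,0,0,0,40],[0,0,0,0,0,0,40],[0,0,0,0,0,0,40]]' 30
python3 go.py 0.4538 0.245 0.037 90
python3 -m jog '[[0,0,0,0,0,-0.02,30],[0,0,0,0,0,-0.04,30],[0,0,0,0,0,-0.05,30],[0,0,0,-0.0083,-0.0428,0,30],[0,0,0,-0.0083,-0.0428,0,30],[0,0,0,-0.0083,-0.0428,0,30],[0,0,0,-0.0083,-0.0428,0,30],[0,0,0,-0.0083,-0.0428,0,30],[0,0,0,-0.0083,-0.0428,0,30],[0,0,0,0,0,0,30]]'
python3 -m jog '[[0,0,0,0,0,0,30]]'
python3 go.py 0.5043 -0.0115 0.037 90
```

```text
time_s: 39.58
position: [0.4543, 0.2453, 0.0374]
tool_rot: [[-1.0, 0.001, 0.002], [0.001, 1.0, 0.0], [-0.002, 0.0, -1.0]]
ft_force: [-0.8, -1.8, 5.5]
grip_width: 0.0426
gripper_force: 30.0
t 39.58 pos [0.4543 0.2453 0.0374] psi 89.97 toolshift [ 0.0005 -0.0003  0.0004] turnz -0.001 w 0.0426 g 30.0 q [ 15.  32.  95.  -0.  53. -75.] F [-0.8 -1.8  5.5]
time_s: 40.83
position: [0.5037, -0.0139, 0.1464]
tool_rot: [[-1.0, 0.004, 0.0], [0.004, 1.0, -0.0], [-0.0, -0.0, -1.0]]
ft_force: [-0.3, 0.4, -1.6]
grip_width: 0.0427
gripper_force: 30.7
time_s: 40.95
position: [0.503, -0.0111, 0.1464]
tool_rot: [[-1.0, 0.001, -0.0], [0.001, 1.0, 0.0], [0.0, 0.0, -1.0]]
ft_force: [-0.2, 1.2, -1.4]
grip_width: 0.043
gripper_force: 30.6
t 40.95 pos [ 0.503  -0.0111  0.1464] psi 89.95 toolshift [-0.0013 -0.0005  0.1094] turnz -0.001 w 0.0430 g 30.6 q [ -15.   22.   90.    0.   69. -105.] F [-0.2  1.2 -1.4]
```

```bash
python3 -m jog '[[0,0,0,-0.001,0,0.035,30],[0,0,0,0,0,0.035,30],[0,0,0,0,0,0.025,30],[0,0,0,0,0,0.01,30],[0,0,0,0,0,0.004,30],[0,0,0,0,0,0.001,30],[0,0,0,0,0,0,30]]'
python3 go.py 0.5043 -0.0115 0.037 90
python3 -m jog '[[0,0,0,0,0,0,85],[0,0,0,0,0,0,85],[0,0,0,0,0,0,85],[0,0,0,0,0,0,85],[0,0,0,0,0,-0.03,100],[0,0,0,0,0,-0.05,100],[0,0,0,0,0,-0.05,100]]'
python3 -m jog '[[0,0,0,0.03,0.045,0,100],[0,0,0,0.03,0.045,0,100],[0,0,0,0.03,0.045,0,100],[0,0,0,0.03,0.045,0,100],[0,0,0,0.03,0.045,0,100],[0,0,0,0.02,0.045,0,100],[0,0,0,0.0,0.045,0,100],[0,0,0,0,0.045,0,100],[0,0,0,0,0.045,0,100],[0,0,0,0,0,0,100]]'
python3 - <<'E'
from rig import optics
from h import *
d=optics.get_image('top');pickle.dump(d,open('pics/t5.pkl','wb'))
c=d['pixels'][165:290,220:355,::-1];cv2.imwrite('pics/c5.png',cv2.resize(c,(648,600),interpolation=cv2.INTER_CUBIC))
cv2.imwrite('pics/t5.png',cv2.resize(d['pixels'][:,:,::-1],(800,600)))
E
```

```text
time_s: 41.82
position: [0.5047, -0.0112, 0.0374]
tool_rot: [[-1.0, 0.0, 0.002], [0.0, 1.0, -0.0], [-0.002, -0.0, -1.0]]
ft_force: [-1.0, 2.1, 5.3]
grip_width: 0.043
gripper_force: 31.3
t 41.83 pos [ 0.5047 -0.0112  0.0374] psi 89.97 toolshift [ 0.0004 -0.0003  0.0004] turnz -0.000 w 0.0430 g 31.3 q [ -15.   31.   97.    0.   52. -105.] F [-1.   2.1  5.3]
time_s: 42.7
position: [0.5041, -0.0115, 0.1677]
tool_rot: [[-1.0, 0.001, -0.001], [0.001, 1.0, 0.0], [0.001, 0.0, -1.0]]
ft_force: [0.2, 0.0, -0.3]
grip_width: 0.0857
gripper_force: 0.0
time_s: 43.95
position: [0.3342, 0.3956, 0.1659]
tool_rot: [[-1.0, -0.002, -0.0], [-0.002, 1.0, 0.0], [0.0, 0.0, -1.0]]
ft_force: [0.5, -0.3, -0.4]
grip_width: 0.0854
gripper_force: 0.0
```

View pics/c5.png

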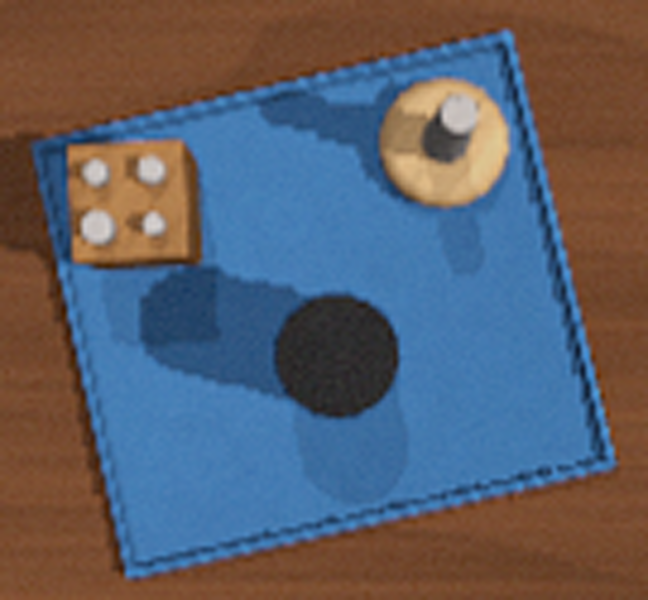

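View pics/t5.png

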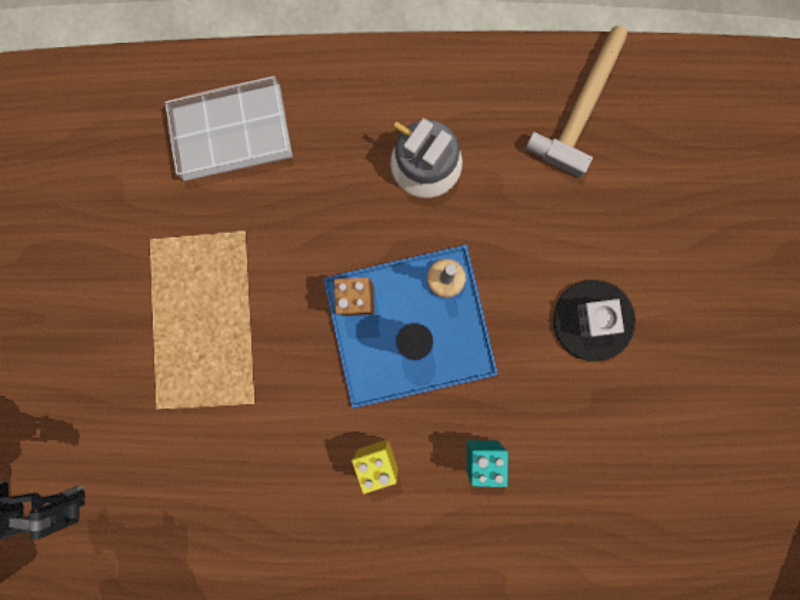

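The jar (337,355), mandrel foot (444,143) and punch block (127,204) are within 2–3 crop pixels (under 1 mm) of their starting positions. The doming block is centred on the pad and the arm is clear.

```bash
python3 -c "
from rig import job
print(job.close_job())"
```

```text
the job is handed in; nothing more can be done
None
```

The job is handed in at about 44 s of the 136 s allowed: the doming block stands about 2 mm from the pad's centre, the jar, mandrel and punch block are back upright within about 1 mm of their starting spots, and the vise was not touched; I have not seen the judge's result.

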